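# Seat the magnifier's lens retaining ring with the two-pin spanner

### The job

The lens retaining ring in the white magnifier head is still loose. Take the wide blue-handled two-pin spanner out of its rest, set its two pins fully down into the two slots of the black ring, and turn the ring clockwise (seen from above) to its stop, where its white line meets the red mark on the housing. Leave the spanner standing in the slots and let go of it; leave the narrow orange-handled spanner in its rest.

Things in the scene. Friction and masses are not known exactly. Their poses are not given: they have to be found in the camera images.
- spanner_grip (a point): Wide spanner, 140 g: centre of its upright square blue handle, 26 x 26 x 60 mm tall, sides along x and y. Below it a steel crossbar 100 (along x) x 22 x 12 mm, underside 42 mm under this point, with two 8 mm pins at x = +-40 mm pointing 14 mm further down. z up. It stands in a grey rest 130 x 50 x 30 mm, crossbar on the rest's top, pins in 20 mm holes; lifts straight up.
- ring_center (a point): Centre of the black ring's top face (113 mm outside, 10 mm thick), 6 mm below the rim of its white head. Two slots right through it at x = +-40 mm, 20 mm along x, 16 mm along y, floor 20 mm under the top. The frame turns with the ring; z up; white line along +y. Spanner home (either way round): its crossbar lies on the ring, handle centre 42 mm above this point.
- ring (a joint): Ring angle in rad, growing clockwise from above; starts at 0 to 0.35; hard stop at 1.1 = seated, white line at the housing's red mark. Light friction (0.12 N m), stays where left. Pins have play: the spanner may turn 0.1 rad before the ring follows.
- head: Fixed round white magnifier head lying face up, 130 mm outside, 116 mm inside diameter, 40 mm tall, with a lug to its +x. Origin: centre of its underside, which lies on a 3 mm green mat; z up.
- narrow_spanner_grip (a point): Centre of the orange handle (26 x 26 x 60 mm) of a narrower spanner, crossbar 70 mm, pins 50 mm apart, in its own grey rest. It does not fit this ring. The two spanners may swap sides.

How it is judged:
By the outcome, as a careful person would: the job done as asked, in the order asked, and still so for the second after the job is handed in, with the robot touching nothing.
It also fails if it takes over 43 s, if anything falls off the work surface, if the arm or the gripper's body presses on something with over 40 N, if the wrist force passes 120 N, or if a joint passes its speed limit or range.

### The arm

A 6-joint arm with a two-finger parallel gripper is mounted at the origin on the work surface. World frame = base frame: x ahead of the robot, y to its left, z up, the work surface at z = 0. Lengths are in m, angles in rad, forces in N, time in s.
With the tool pointing down it reaches from about 0.425 to 0.95 m from the base axis. Payload 14.7 kg.
Tool frame: the origin (TCP) lies midway between the tips of the shut fingers; the grasp point (between the pads) lies 19 mm behind it (r.grip_point_offset is the distance from the TCP to the grasp point, in m); z points along the fingers, y is the direction in which the jaws open and shut (so a half turn about z gives the same grasp; the last joint's range is limited). The gripper opens to 85 mm and grips with 20 to 120 N. Pads are 22 mm wide; open, the fingers measure 114 mm over their backs; the gripper's body (76 mm by 85 mm) begins 54 mm behind the grasp point. The pads swing forward as they close: fully open they stand 13 mm farther back than shut.
Start: joints at [1.198, 0.48, 1.596, -0, 1.065, -0.047], TCP at [0.208, 0.616, 0.231] pointing down, gripper open.
Joint ranges: [-2.75, 2.75], [-0.82, 2.05], [0.23, 2.67], [-1.56, 4.7], [0.09, 2.69], [-2.92, 2.92]. Speed limits (rad/s): [1.89, 1.89, 2.39, 3.01, 3.01, 3.01].

### API

Orientations are given as a unit quaternion [x, y, z, w].
In Python, from rig import r gives the robot as it stands.
- The arm moves only by the tool apply_moves, never from a script. Its argument "increments" is a list of rows, each a list of 7 numbers: the turn, a rotation vector about the tool's x, y, z in degrees, then the shift along the tool's x, y, z in mm, then the opening in per cent of the stroke, from 0 (shut) to 100 (fully open). In form: [[rx, ry, rz, dx, dy, dz, hand], ...]. A call has 1 to 10 rows; each row is the pose to reach, as a shift and turn from the pose commanded when the call began, along the tool's axes at that moment; what a row does not reach only later rows make up. A row lasts 1/10 s, in which the tool goes at most 50 mm and 8.59 degrees, less where a joint would pass 70% of its speed; a pose out of reach is approached as far as the arm can. A call with a gripper value outside its range is refused whole. The fingers move at their own pace and stop on an object; "force" is the grip in N (left out, the last holds). Time passes only in rows, so rows that repeat a pose let the fingers close. It gives the time, the measured TCP pose, the force and the opening at its end, in the units of the state.
- r.read_state(): the state, without advancing time (a new reading comes with each control period).
- r.snapshot(name): name is "side" or "top" or "wrist"; returns (picture, depth): 400x640x3 uint8, red, green, blue; 400x640 float32, m along the optical axis (not along the pixel's ray), 0 where there is no reading.
- r.camera_params(name): a dict with "camera_matrix" (3x3 intrinsics, pixels), "R" (3x3) and "t" (3): a world point X has camera coordinates R X + t. Camera axes: x right, y down, z forward; pixel columns grow to the right and rows downward; lengths in m; the calibration is good to about 2 mm. A picture is of the moment at which its call begins: read the wrist's pose just before it. camera_params takes no time and is no camera call; for the wrist camera it gives the pose at the moment of the call.
- r.finish_job(): hands the job in, once; it reports no verdict.
Trained networks look in the newest picture that a camera, given by its name, has taken for a name from the list of things; names that differ only in an ending like _2 or _b are one class to them, and where a whole thing is asked for, a point or a joint stands for the part that bears it (a point fixed in the world has none). Each returns a list of dicts, best first, with "p" (0 to 1); they miss things now and then, are a little off and sometimes report something else, mostly with a low value. They report only what shows in the picture. A call takes as long as a camera call.
- r.look_for(camera, label): "box" ([left, top, width, height] in pixels, round what is visible of it).
- r.regions_of(camera, label): "mask" (400x640 bool, what is visible of it) and "box" ([left, top, width, height] in pixels, round what is visible of it).
- r.tip_of(camera, label): "position" ([row, column] in pixels: a listed point, or the origin of a listed thing).
The state is a dict: "time_s": time; "joints": joint angles; "qd": joint speeds; "joint_torque": joint torques, N m; "tcp_pos": TCP position; "ee_rot": TCP orientation; "ft_force": force on the tool from outside, world axes, zero at the start; "torque": the same for the moment, N m; "grip_width": opening from 0.0 (shut) to 1.0 (fully open).
Only numpy, scipy, OpenCV 4.12 (cv2) and the standard library are available. Lean on these libraries where they do the work, as an engineer would, in place of code of your own. Each camera call takes 0.05 s, during which the arm holds its last target.

## Working session

There is one attempt and no reset: what is moved stays moved. The work goes in short steps, Python scripts to look and compute and a tool call to move; the robot and the scene stay as the last step left them, time stands still between calls to the robot, and variables do not carry over. Pictures are saved under pics/ and viewed, and the job is handed in when it is done.

Besides the shell and the picture viewer there is one more tool, called after ">>>" in YAML: its name, and indented under it one key for each argument. apply_moves: Moves the arm, as the interface text tells. Its arguments: {"type":"object","properties":{"increments":{"type":"array"},"force":{"type":"number"}},"required":["increments"]}

```bash
ls; mkdir -p pics; python3 - <<'E'
from rig import r
import cv2
s=r.read_state();print(s)
for n in("top","side"):
    p,d=r.snapshot(n);cv2.imwrite(f"pics/{n}0.png",p[:,:,::-1])
    for l in("spanner_grip","ring_center","narrow_spanner_grip","head"):
        print(n,l,[(x['p'],x['position']) for x in r.tip_of(n,l)][:3])
        K=r.camera_params(n)
        import numpy as np
        for x in r.tip_of(n,l)[:1]:
            v,u=x['position'];z=d[int(v),int(u)]
            c=np.linalg.solve(K['camera_matrix'],[u,v,1])*z
            print(z,K['R'].T@(c-K['t']))
print(r.read_state()['time_s'])
E
```

```text
pics
{'time_s': 0.0, 'joints': array([ 1.19838848e+00,  4.80817898e-01,  1.59689381e+00,  1.72982342e-05,
        1.06506362e+00, -4.66098814e-02]), 'qd': array([ 0.00145477,  0.0004542 , -0.00030128,  0.00062718,  0.00070359,
       -0.00144596]), 'joint_torque': array([ 3.51743882e-03, -9.50627160e+01, -4.30196822e+01,  4.84003831e-04,
        1.18232088e-02,  7.68209816e-07]), 'tcp_pos': array([0.20787327, 0.61543021, 0.23067399]), 'ee_rot': array([ 1.62183599e-01,  9.86760422e-01, -5.76832488e-04, -1.30384380e-04]), 'ft_force': array([-0.48434534,  0.0203277 , -0.33015774]), 'torque': array([ 0.01166263, -0.01274375,  0.0329611 ]), 'grip_width': 0.9989373824758628}
top spanner_grip [(0.74, [217.2, 427.8])]
1.0083143 [ 0.46461786 -0.24656765  0.10575708]
top ring_center [(0.82, [162.4, 317.2])]
1.1040984 [0.61538829 0.01410145 0.03134938]
top narrow_spanner_grip [(0.79, [187.5, 214.1])]
1.0141342 [0.534447  0.2589126 0.1067719]
top head [(0.88, [165.3, 314.3])]
1.0989293 [0.6067641  0.02156173 0.0350822 ]
side spanner_grip [(0.88, [306.9, 331.1])]
0.70035523 [ 0.46468901 -0.26605007  0.10251609]
side ring_center [(0.74, [208.4, 376.7])]
0.97654504 [0.61771557 0.01302857 0.03333337]
side narrow_spanner_grip [(0.89, [131.2, 319.0])]
1.1065677 [0.53795888 0.24853257 0.08898559]
side head [(0.65, [218.1, 372.4])]
0.9449221 [ 0.5989887  -0.02047491  0.03917628]
0.9
```

View pics/top0.png

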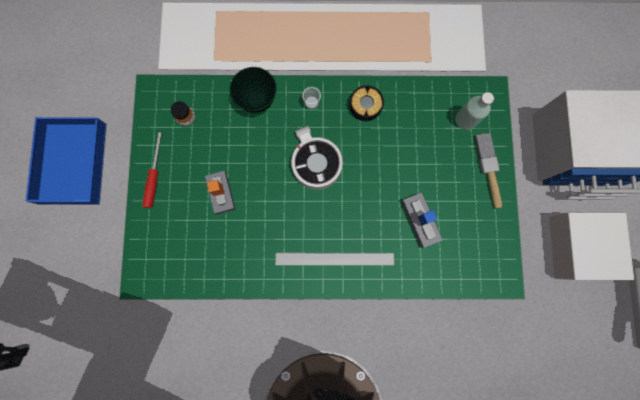

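View pics/side0.png

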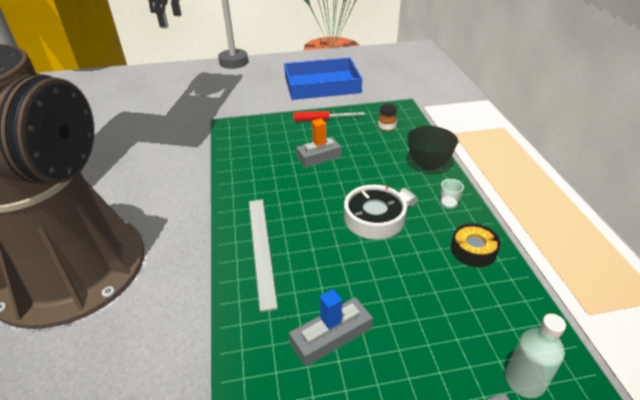

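```bash
cat > h.py <<'E'
import numpy as np,cv2
from scipy.spatial.transform import Rotation as R
from rig import r
def cloud(n,tag=None):
    K=r.camera_params(n);p,d=r.snapshot(n)
    if tag: cv2.imwrite(f"pics/{tag}.png",p[:,:,::-1])
    v,u=np.mgrid[:400,:640]
    c=np.stack([u*d,v*d,d],-1)@np.linalg.inv(K['camera_matrix']).T
    X=(c-K['t'])@K['R']
    X[d==0]=np.nan
    return p,d,X,K
def rect(P):
    (c,s,a)=cv2.minAreaRect((P[:,:2]*1000).astype(np.float32)); return np.array(c),s,a
E
python3 - <<'E'
from h import *
p,d,X,K=cloud("top")
np.savez("top.npz",p=p,d=d,X=X)
for n,(l,t,rr,b) in dict(blue=(395,185,450,255),ring=(285,120,350,195)).items():
    cv2.imwrite(f"pics/{n}.png",cv2.resize(p[t:b,l:rr,::-1],None,fx=8,fy=8,interpolation=cv2.INTER_CUBIC))
S=X[185:255,395:450].reshape(-1,3);C=p[185:255,395:450].reshape(-1,3).astype(int)
z=S[:,2]
for lo,hi in((.012,.12),(.02,.04),(.038,.06),(.09,.13)):
    m=(z>lo)&(z<hi);print(lo,hi,m.sum(),rect(S[m]),np.median(z[m]))
m=(C[:,2]>C[:,0]+50);print('blue',m.sum(),rect(S[m]),np.percentile(S[m,2],[5,50,95]))
S=X[120:195,285:350].reshape(-1,3);z=S[:,2]
m=z>.037;print(m.sum(),rect(S[m]),np.percentile(z[m],[5,50,95]),S[m].mean(0))
for cam in("wrist",):
    print(r.camera_params(cam), R.from_quat(r.read_state()['ee_rot']).as_matrix())
E
```

```text
0.012 0.12 1160 (array([ 466.92471313, -251.67738342]), (129.7456512451172, 51.95964431762695), 21.56321144104004) 0.03522068448215801
0.02 0.04 663 (array([ 467.13208008, -252.20205688]), (129.7456512451172, 50.83130645751953), 21.56321144104004) 0.03344382138303238
0.038 0.06 294 (array([ 465.49627686, -251.15127563]), (99.80575561523438, 36.529258728027344), 29.419713973999023) 0.045295317626432144
0.09 0.13 136 (array([ 466.57159424, -252.00523376]), (25.836170196533203, 26.603742599487305), 22.887510299682617) 0.10522827587731567
blue 156 (array([ 472.7696228 , -267.32318115]), (29.726911544799805, 59.39004898071289), 26.34307861328125) [0.02721002 0.10454667 0.10790289]
1103 (array([613.84814453,  14.82145691]), (127.77725219726562, 128.9801788330078), 8.16159725189209) [0.03717721 0.03982587 0.04559735] [0.61422946 0.01501598 0.04049318]
{'camera_matrix': array([[312.40345697,   0.        , 319.91550233],
       [  0.        , 312.40345697, 200.79667754],
       [  0.        ,   0.        ,   1.        ]]), 'R': array([[ 3.20743469e-01,  9.47166019e-01,  3.98651900e-04],
       [ 8.97341806e-01, -3.04005908e-01,  3.19934511e-01],
       [ 3.03152290e-01, -1.02259178e-01, -9.47439576e-01]]), 't': array([-0.65038359, -0.04274471,  0.38027321])} [[-9.47382696e-01  3.20103151e-01 -1.34921513e-06]
 [ 3.20103151e-01  9.47382696e-01 -1.25127174e-05]
 [-2.72713720e-06 -1.22862200e-05 -1.00000000e+00]]
```

```bash
ls pics
```

```text
blue.png
ring.png
side0.png
top0.png
```

View pics/blue.png

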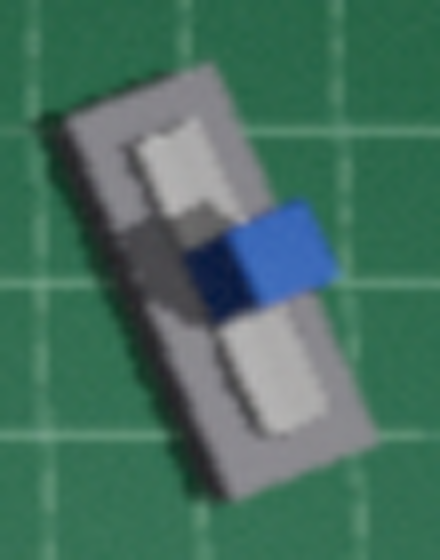

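View pics/ring.png

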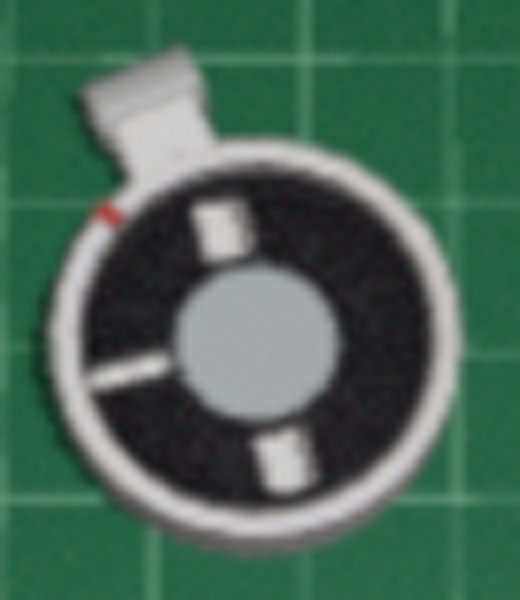

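>>> apply_moves:
  increments:
    - [57, 0, 0, -554, -493, 0, 100]
    - [0, 0, 57, -554, -493, 0, 100]

```text
time_s: 1.15
tcp_pos: [0.2577, 0.5292, 0.2298]
ee_rot: [0.233, 0.97, -0.068, -0.011]
ft_force: [1.0, 1.8, 0.4]
grip_width: 1.003
```

My first row had the turn in the wrong column, so the tool tilted slightly. I'll correct it with computed deltas.

```bash
cat >> h.py <<'E'
def target(psi):  # tool y yaw psi deg, z down
    a=np.radians(psi);y=np.array([np.cos(a),np.sin(a),0]);z=np.array([0,0,-1.]);return np.stack([np.cross(y,z),y,z],1)
def delta(pos,psi):
    s=r.read_state();M=R.from_quat(s['ee_rot']).as_matrix()
    rv=R.from_matrix(M.T@target(psi)).as_rotvec(degrees=True)
    dp=M.T@(np.array(pos)-s['tcp_pos'])*1000
    print('t',round(s['time_s'],2),'yaw',np.degrees(np.arctan2(M[1,1],M[0,1])).round(2),'pos',s['tcp_pos'].round(4),'tilt',np.degrees(np.arccos(-M[2,2])).round(2))
    print('rv',rv.round(2),'dp',dp.round(1),'F',s['ft_force'].round(1),'T',s['torque'].round(2),'w',s['grip_width'])
E
python3 -c "
from h import *
delta([.575,-.03,.23],14)"
```

```text
t 1.15 yaw 62.9 pos [0.2577 0.5292 0.2298] tilt 7.93
rv [-7.19  3.9  48.85] dp [-536.8 -349.9   53.6] F [1.  1.8 0.4] T [ 0.07 -0.07  0.05] w 1.0025948673974605
```

>>> apply_moves:
  increments:
    - [-7.2, 3.9, 48.8, -537, -350, 54, 100]
    - [-7.2, 3.9, 48.8, -537, -350, 54, 100]
    - [-7.2, 3.9, 48.8, -537, -350, 54, 100]
    - [-7.2, 3.9, 48.8, -537, -350, 54, 100]
    - [-7.2, 3.9, 48.8, -537, -350, 54, 100]
    - [-7.2, 3.9, 48.8, -537, -350, 54, 100]
    - [-7.2, 3.9, 48.8, -537, -350, 54, 100]
    - [-7.2, 3.9, 48.8, -537, -350, 54, 100]
    - [-7.2, 3.9, 48.8, -537, -350, 54, 100]
    - [-7.2, 3.9, 48.8, -537, -350, 54, 100]

```text
time_s: 2.15
tcp_pos: [0.5041, 0.0915, 0.2289]
ee_rot: [0.616, 0.788, 0.005, -0.001]
ft_force: [0.5, 1.3, 1.2]
grip_width: 1.001
```

```bash
python3 -c "
from h import *
delta([.575,-.03,.23],14)"
```

```text
t 2.15 yaw 13.92 pos [0.5041 0.0915 0.2289] tilt 0.57
rv [ 0.4  -0.41 -0.08] dp [-135.    39.6   -1.8] F [0.5 1.3 1.2] T [ 0.03 -0.04  0.03] w 1.0006487001178113
```

>>> apply_moves:
  increments:
    - [0.4, -0.4, 0, -135, 40, -2, 100]
    - [0.4, -0.4, 0, -135, 40, -2, 100]
    - [0.4, -0.4, 0, -135, 40, -2, 100]
    - [0.4, -0.4, 0, -135, 40, -2, 100]
    - [0.4, -0.4, 0, -135, 40, -2, 100]

```text
time_s: 2.65
tcp_pos: [0.5746, -0.0288, 0.2296]
ee_rot: [0.617, 0.787, -0.0, -0.001]
ft_force: [-0.3, 1.2, -0.2]
grip_width: 1.001
```

```bash
python3 - <<'E'
from h import *
delta([.46,-.23,.23],22)
p,d,X,K=cloud("wrist","w1")
np.savez("w1.npz",p=p,d=d,X=X,K=K['camera_matrix'],R=K['R'],t=K['t'])
for l in("ring_center","head"):print(l,r.tip_of("wrist",l))
E
```

```text
t 2.65 yaw 13.81 pos [ 0.5746 -0.0288  0.2296] tilt 0.08
rv [-0.07 -0.04 -8.19] dp [-168.1 -159.4   -0.3] F [-0.3  1.2 -0.2] T [-0.02  0.06 -0.04] w 1.0006696225528526
ring_center []
head [{'position': [137.5, 363.2], 'p': 0.68}]
```

View pics/w1.png

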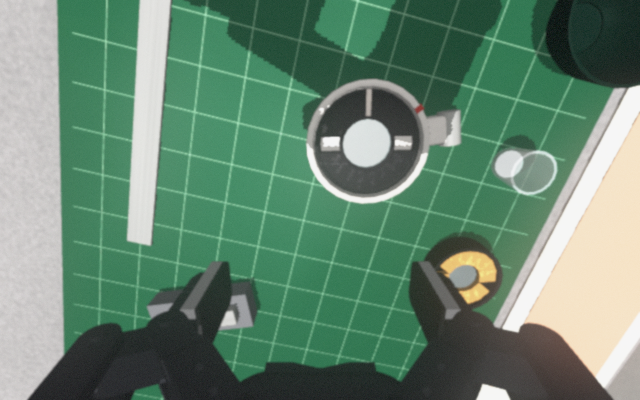

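```bash
cat > ring.py <<'E'
from h import *
def plane(u,v,K,z):
    Rc,t=K['R'],K['t'];ray=np.stack([u,v,np.ones_like(u)],-1)@np.linalg.inv(K['camera_matrix']).T@Rc
    C=-Rc.T@t; return C+ray*((z-C[2])/ray[...,2])[...,None]
def analyse(p,X,K,c0,zr=.037,spanner=False):
    v,u=np.mgrid[:400,:640].astype(float)
    P=plane(u,v,K,zr); Q=plane(u,v,K,zr+.006)
    hsv=cv2.cvtColor(p,cv2.COLOR_RGB2HSV).astype(int);g=p.max(2).astype(int)
    # ring centre: dark annulus outer edge ; iterative radial edge fit (dark->bright, r 50-60)
    c=np.array(c0,float)
    for _ in range(4):
        E=[]
        for a in np.radians(np.arange(0,360,3)):
            rr=np.arange(.040,.075,.0005)
            pts=np.stack([c[0]+rr*np.cos(a),c[1]+rr*np.sin(a),np.full_like(rr,zr+.006)],1)
            q=pts@K['R'].T+K['t'];q=q@K['camera_matrix'].T;q=q[:,:2]/q[:,2:]
            s=cv2.remap(p[:,:,0].astype(np.float32),q[:,0].astype(np.float32)[None],q[:,1].astype(np.float32)[None],cv2.INTER_LINEAR)[0]
            dd=np.diff(s); i=np.argmin(dd)   # outer rim bright->dark(green, red channel low)
            if dd[i]<-6: E.append(pts[i,:2])
        E=np.array(E);A=np.c_[2*E,np.ones(len(E))];w=np.ones(len(E))
        for _ in range(10):
            x=np.linalg.lstsq(A*w[:,None],(E**2).sum(1)*w,rcond=None)[0]
            rad=np.sqrt(x[2]+x[:2]@x[:2]);e=abs(np.hypot(*(E-x[:2]).T)-rad);w=(e<.0025)*1.+.01
        c=x[:2]
    print('centre',c.round(4),'outer R',rad.round(4),'inl',(w>1).sum(),len(E))
    D=P[...,:2]-c;rho=np.hypot(D[...,0],D[...,1]);th=np.degrees(np.arctan2(D[...,1],D[...,0]))
    m=((rho>.026)&(rho<.054)&(g>110)).astype(np.uint8)
    n,L,st,ce=cv2.connectedComponentsWithStats(m)
    for i in range(1,n):
        if st[i,4]>25:
            k=L==i;q=D[k].mean(0);print('blob px',ce[i].round(),st[i,4],'r',np.hypot(*q).round(4),'ang',np.degrees(np.arctan2(q[1],q[0])).round(1),'r range',rho[k].min().round(3),rho[k].max().round(3))
    D2=Q[...,:2]-c;r2=np.hypot(D2[...,0],D2[...,1])
    k=(r2>.054)&(r2<.068)&(p[...,0].astype(int)>p[...,1]+50)&(p[...,0].astype(int)>p[...,2]+50)
    q=D2[k].mean(0);print('red',k.sum(),np.hypot(*q).round(4),np.degrees(np.arctan2(q[1],q[0])).round(1))
    return c
E
python3 - <<'E'
from ring import *
for f in("w1",):
    f=np.load(f+".npz");K=dict(camera_matrix=f['K'],R=f['R'],t=f['t'])
    analyse(f['p'],f['X'],K,(.614,.015))
    p=f['p'];cv2.imwrite("pics/w1z.png",cv2.resize(p[70:215,295:475,::-1],None,fx=4,fy=4,interpolation=cv2.INTER_CUBIC))
    X=f['X'];S=X[70:215,295:475].reshape(-1,3)
    m=(S[:,2]>.041)&(np.hypot(S[:,0]-.614,S[:,1]-.015)<.072);print(np.percentile(S[m,2],[10,50,90]),cv2.minEnclosingCircle((S[m,:2]*1000).astype(np.float32)))
    m=np.hypot(S[:,0]-.614,S[:,1]-.015)<.05;print(np.percentile(S[m,2],[5,30,50,80,95]))
f=np.load("top.npz");K=r.camera_params("top");analyse(f['p'],f['X'],K,(.614,.015))
E
```

```text
centre [0.6168 0.0154] outer R 0.0646 inl 107 117
blob px [368. 103.] 143 r 0.042 ang 104.2 r range 0.03 0.053
blob px [330. 143.] 291 r 0.0392 ang -167.2 r range 0.029 0.05
blob px [403. 142.] 250 r 0.0381 ang 15.9 r range 0.029 0.048
red 983 0.0358 -79.9
[0.04191068 0.04305691 0.04410433] ((616.7169189453125, 16.168230056762695), 65.40870666503906)
[0.01787392 0.03416161 0.03676587 0.03763092 0.03832686]
centre [0.6149 0.0158] outer R 0.0652 inl 106 117
blob px [312. 148.] 46 r 0.0382 ang 16.9 r range 0.028 0.048
blob px [301. 166.] 29 r 0.0411 ang 104.3 r range 0.028 0.054
blob px [320. 177.] 47 r 0.0408 ang -166.9 r range 0.031 0.051
red 5 0.0617 50.0
```

```bash
sleep 1
```

```text
(no output)
```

View pics/w1z.png

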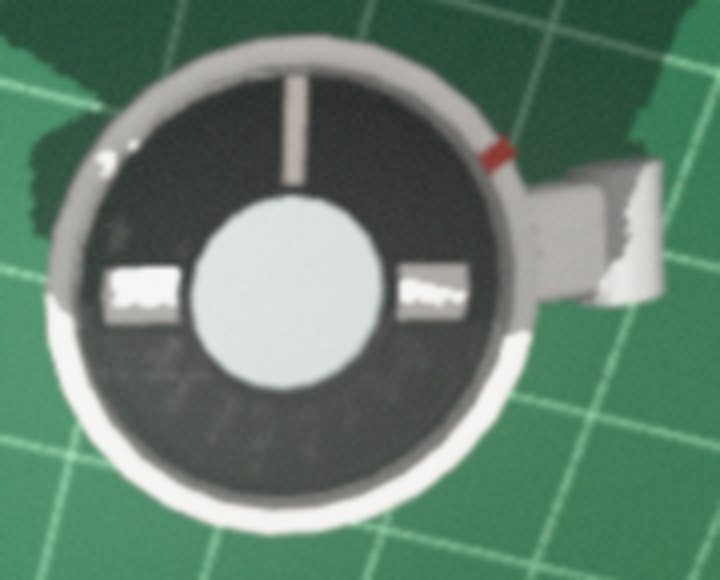

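```bash
python3 - <<'E'
from h import *
delta([.466,-.252,.20],22)
E
```

```text
t 2.8 yaw 13.97 pos [ 0.574  -0.027   0.2299] tilt 0.07
rv [-0.06 -0.04 -8.03] dp [-192.3 -159.1   29.9] F [0.9 0.2 0.4] T [-0.03  0.02 -0.  ] w 0.9993372004736126
```

>>> apply_moves:
  increments:
    - [0, 0, -8, -192, -159, 30, 100]
    - [0, 0, -8, -192, -159, 30, 100]
    - [0, 0, -8, -192, -159, 30, 100]
    - [0, 0, -8, -192, -159, 30, 100]
    - [0, 0, -8, -192, -159, 30, 100]
    - [0, 0, -8, -192, -159, 30, 100]
    - [0, 0, -8, -192, -159, 30, 100]

```text
time_s: 3.5
tcp_pos: [0.4659, -0.2527, 0.2]
ee_rot: [0.56, 0.828, -0.0, -0.0]
ft_force: [0.5, 0.6, -0.9]
grip_width: 0.999
```

```bash
python3 - <<'E'
from h import *
delta([.466,-.252,.20],22)
p,d,X,K=cloud("wrist","w2")
np.savez("w2.npz",p=p,d=d,X=X,K=K['camera_matrix'],R=K['R'],t=K['t'])
for l in("spanner_grip",):print(l,r.tip_of("wrist",l))
S=X.reshape(-1,3);n=np.hypot(S[:,0]-.467,S[:,1]+.252)<.09;S=S[n];C=p.reshape(-1,3)[n].astype(int)
b=C[:,2]>C[:,0]+50
m=b&(abs(S[:,2]-.105)<.004);print('top',m.sum(),rect(S[m]),np.median(S[m,2]))
m=(abs(S[:,2]-.045)<.0035)&~b;print('bar',m.sum(),rect(S[m]),np.median(S[m,2]))
m=(abs(S[:,2]-.033)<.004);print('rest',m.sum(),rect(S[m]))
E
```

```text
t 3.5 yaw 21.84 pos [ 0.4659 -0.2527  0.2   ] tilt 0.06
rv [-0.04 -0.04 -0.16] dp [ 0.6  0.4 -0. ] F [ 0.5  0.6 -0.9] T [-0.04 -0.02  0.04] w 0.9990291659581717
spanner_grip [{'position': [194.4, 322.5], 'p': 0.65}]
top 987 (array([ 468.40753174, -251.80574036]), (25.42459487915039, 26.495628356933594), 21.809127807617188) 0.10508976496350073
bar 1554 (array([ 467.8838501 , -251.11820984]), (99.78627014160156, 23.73104476928711), 21.538921356201172) 0.04516947686048635
rest 3480 (array([ 468.85253906, -251.77972412]), (130.2412567138672, 50.462982177734375), 21.44520378112793)
```

View pics/w2.png

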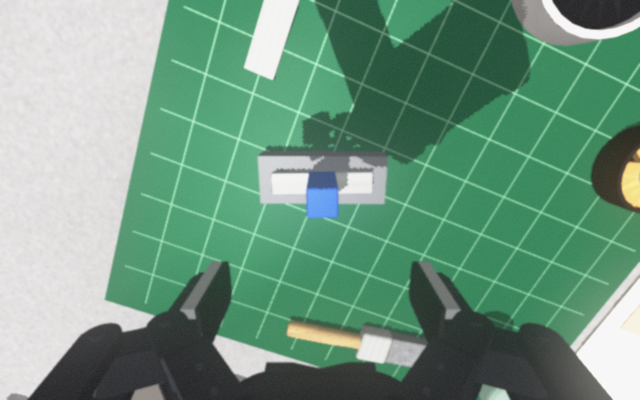

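>>> apply_moves:
  increments:
    - [0, 0, 0.2, 0, 1.5, 40, 100]
    - [0, 0, 0.2, 0, 1.5, 80, 100]
    - [0, 0, 0.2, 0, 1.5, 110, 100]
    - [0, 0, 0.2, 0, 1.5, 130, 100]
    - [0, 0, 0.2, 0, 1.5, 142, 100]
    - [0, 0, 0.2, 0, 1.5, 142, 100]
  force: 60

```text
time_s: 4.2
tcp_pos: [0.4677, -0.2504, 0.057]
ee_rot: [0.56, 0.828, -0.0, -0.001]
ft_force: [0.1, -0.8, 0.3]
grip_width: 0.995
```

```bash
python3 - <<'E'
from h import *
delta([.4672,-.2518,.058],21.6)
cloud("side","s1");p,d,X,K=cloud("wrist","w3")
E
```

```text
t 4.2 yaw 21.83 pos [ 0.4677 -0.2504  0.057 ] tilt 0.16
rv [-0.11 -0.11  0.23] dp [-1.1 -1.  -1. ] F [ 0.1 -0.8  0.3] T [ 0.06 -0.06 -0.01] w 0.9954740649788872
```

View pics/w3.png

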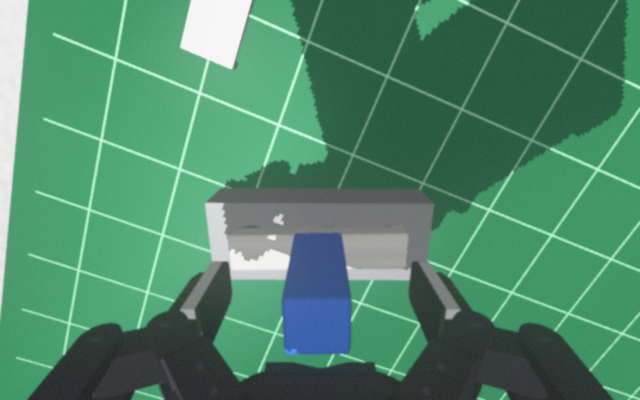

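The handle (columns 284–350) sits midway between the fingers at columns 231 and 412, so I'm closing the gripper.

>>> apply_moves:
  increments:
    - [0, 0, 0, 0, 0, 0, 0]
    - [0, 0, 0, 0, 0, 0, 0]
    - [0, 0, 0, 0, 0, 0, 0]
    - [0, 0, 0, 0, 0, 0, 0]
    - [0, 0, 0, 0, 0, 0, 0]
    - [0, 0, 0, 0, 0, 0, 0]
    - [0, 0, 0, 0, 0, 0, 0]
    - [0, 0, 0, 0, 0, 0, 0]
  force: 60

```text
time_s: 5.1
tcp_pos: [0.4679, -0.2522, 0.0585]
ee_rot: [0.561, 0.828, -0.0, -0.0]
ft_force: [-1.6, 1.2, 8.5]
grip_width: 0.299
```

>>> apply_moves:
  increments:
    - [0, 0, 0, 0, 0, -10, 0]
    - [0, 0, 0, 0, 0, -25, 0]
    - [0, 0, 0, 0, 0, -45, 0]
    - [0, 0, 0, 0, 0, -65, 0]
    - [0, 0, 0, 0, 0, -80, 0]
    - [0, 0, 0, 0, 0, -80, 0]

```text
time_s: 5.7
tcp_pos: [0.4688, -0.2526, 0.1402]
ee_rot: [0.561, 0.828, -0.0, 0.001]
ft_force: [1.1, -0.2, -1.5]
grip_width: 0.297
```

```bash
python3 - <<'E'
from h import *
delta([.6158,.0156,.14],14.3)
p,d,X,K=cloud("wrist","w4")
np.savez("w4.npz",p=p,d=d,X=X,K=K['camera_matrix'],R=K['R'],t=K['t'])
E
```

```text
t 5.7 yaw 21.72 pos [ 0.4688 -0.2526  0.1402] tilt 0.16
rv [0.09 0.14 7.42] dp [194.8 235.8   0. ] F [ 1.1 -0.2 -1.5] T [ 0.08 -0.02 -0.01] w 0.2966487305623907
```

View pics/w4.png

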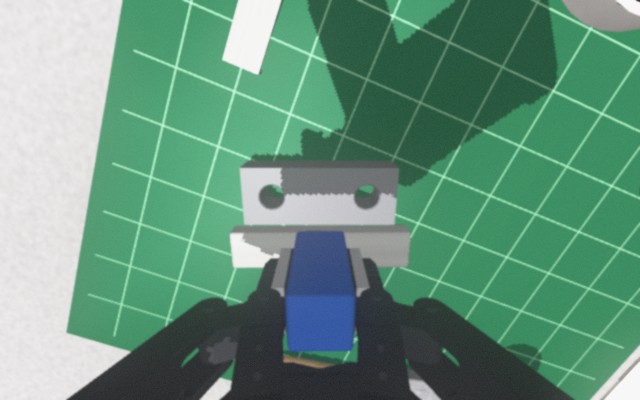

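```bash
cat > bar.py <<'E'
from h import *
def bar(X,s,zu):
    """bar rect in tool frame; zu: expected height of bar top"""
    M=R.from_quat(s['ee_rot']).as_matrix()
    S=X.reshape(-1,3);n=np.hypot(S[:,0]-s['tcp_pos'][0],S[:,1]-s['tcp_pos'][1])<.058
    T=((S[n]-s['tcp_pos'])@M)
    m=(abs(T[:,2]-zu)<.004)&(abs(T[:,1])<.056)
    c,sz,a=rect(T[m]);print('bar toolframe',m.sum(),c.round(1),sz,a,np.median(T[m,2]))
    return T[m]
E
python3 - <<'E'
from bar import *
f=np.load("w4.npz");s=r.read_state()
T=bar(f['X'],s,.013)
y=T[:,1];e=T[np.abs(y)>.015]
for lo,hi in((-.048,-.03),(-.03,-.018),(.018,.03),(.03,.048)):
    k=T[(y>lo)&(y<hi)];print(lo,np.percentile(k[:,0],[2,98])*1000)
print(np.percentile(y,[1,99])*1000)
E
```

```text
bar toolframe 4150 [0.4 1.4] (99.9962158203125, 23.71835708618164) 89.79812622070312 0.012101123717930914
-0.048 [-10.50251656  10.2673549 ]
-0.03 [-5.7866361  10.34760273]
0.018 [-4.67217016 10.60899845]
0.03 [-10.53677567  10.49207585]
[-47.29884444  50.49538324]
```

>>> apply_moves:
  increments:
    - [0, 0, 1.5, 8, 10, 0, 0]
    - [0, 0, 3, 30, 36, 0, 0]
    - [0, 0, 4.5, 55, 66, 0, 0]
    - [0, 0, 5.5, 82, 100, 0, 0]
    - [0, 0, 6.5, 110, 133, 0, 0]
    - [0, 0, 7.4, 138, 167, 0, 0]
    - [0, 0, 7.4, 165, 200, 0, 0]
    - [0, 0, 7.4, 185, 224, 0, 0]
    - [0, 0, 7.4, 195, 236, 0, 0]
    - [0, 0, 7.4, 195, 236, 0, 0]

```text
time_s: 6.75
tcp_pos: [0.615, 0.0181, 0.1368]
ee_rot: [0.613, 0.79, -0.0, -0.001]
ft_force: [-0.7, -0.3, -1.3]
grip_width: 0.297
```

```bash
python3 - <<'E'
from bar import *
from ring import *
delta([.6158,.0156,.14],14.3)
s=r.read_state()
p,d,X,K=cloud("wrist","w5")
np.savez("w5.npz",p=p,d=d,X=X,K=K['camera_matrix'],R=K['R'],t=K['t'])
T=bar(X,s,.013)
y=T[:,1]
for lo,hi in((-.048,-.03),(-.03,-.018),(.018,.03),(.03,.048)):
    k=T[(y>lo)&(y<hi)];print(lo,np.percentile(k[:,0],[2,98])*1000)
print(np.percentile(y,[1,99])*1000)
E
```

```text
t 6.75 yaw 14.44 pos [0.615  0.0181 0.1368] tilt 0.1
rv [-0.09 -0.04  0.14] dp [-2.6  0.1 -3.2] F [-0.7 -0.3 -1.3] T [-0.01  0.    0.01] w 0.2971341302180239
bar toolframe 4031 [1.3 1.2] (24.08403778076172, 99.9851303100586) 0.1131618469953537 0.013317551857594997
-0.048 [-9.95237711 10.84965473]
-0.03 [-4.60297074 10.97022266]
0.018 [-3.94619457 11.20568616]
0.03 [-9.97354901 11.09487715]
[-47.65229114  50.1686618 ]
```

View pics/w5.png

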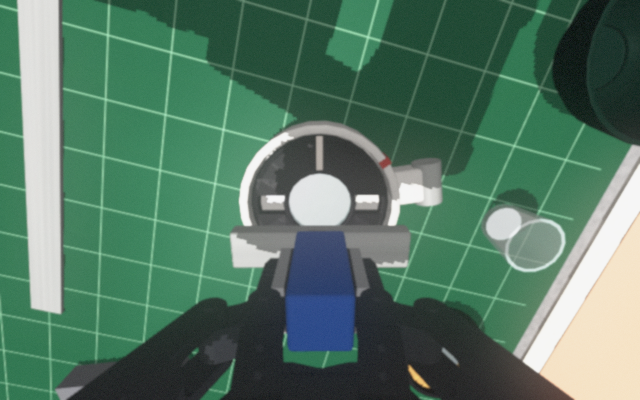

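```bash
python3 - <<'E'
from bar import *
from ring import *
f=np.load("w5.npz");K=dict(camera_matrix=f['K'],R=f['R'],t=f['t'])
s=r.read_state()
# camera consistent w/ state?
c=analyse(f['p'],f['X'],K,(.616,.016))
X=f['X'];M=R.from_quat(s['ee_rot']).as_matrix()
S=X.reshape(-1,3);m=(abs(S[:,2]-.043)<.003)&(np.hypot(*(S[:,:2]-c).T)<.072)
print('rim z',np.median(S[m,2]))
print('ring c in tool mm',(M.T@(np.r_[c,.043]-s['tcp_pos'])*1000).round(1),s['tcp_pos'])
E
```

```text
centre [0.616  0.0181] outer R 0.0634 inl 69 80
blob px [319. 152.] 238 r 0.0397 ang 104.8 r range 0.027 0.053
blob px [273. 202.] 369 r 0.0384 ang -164.6 r range 0.028 0.048
blob px [367. 201.] 380 r 0.0388 ang 13.7 r range 0.029 0.049
blob px [299. 224.] 27 r 0.0268 ang -115.5 r range 0.026 0.03
blob px [306. 240.] 1152 r 0.0369 ang -94.2 r range 0.027 0.054
blob px [357. 237.] 448 r 0.0456 ang -31.6 r range 0.033 0.054
red 1358 0.0242 159.9
rim z 0.04300313650236622
ring c in tool mm [ 0.7  2.2 93.9] [0.61428623 0.01682304 0.1369068 ]
```

>>> apply_moves:
  increments:
    - [0, 0, -0.1, -1, 0, 10, 0]
    - [0, 0, -0.1, -2, 0, 28, 0]
    - [0, 0, -0.1, -2, 0, 45, 0]
    - [0, 0, -0.1, -2, 0, 52, 0]
    - [0, 0, -0.1, -2, 0, 52, 0]
    - [0, 0, -0.1, -2, 0, 52, 0]

```text
time_s: 7.4
tcp_pos: [0.6152, 0.014, 0.086]
ee_rot: [0.613, 0.79, -0.0, -0.0]
ft_force: [-0.8, 0.4, -1.7]
grip_width: 0.295
```

```bash
python3 - <<'E'
from bar import *
delta([.6158,.0156,.062],14.4)
cloud("wrist","w6");p,d,X,K=cloud("side","s6")
cv2.imwrite("pics/s6z.png",cv2.resize(p[100:260,300:470,::-1],None,fx=4,fy=4,interpolation=cv2.INTER_CUBIC))
E
```

```text
t 7.4 yaw 14.39 pos [0.6152 0.014  0.086 ] tilt 0.05
rv [-0.05 -0.01 -0.01] dp [ 1.4  1.  24. ] F [-0.8  0.4 -1.7] T [-0.01  0.03 -0.05] w 0.29478063335265287
```

View pics/w6.png

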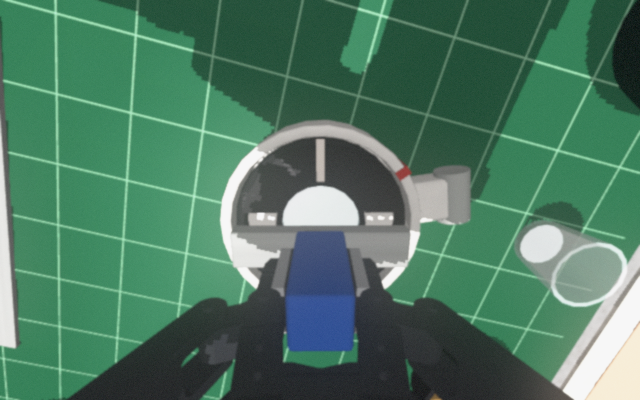

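View pics/s6z.png

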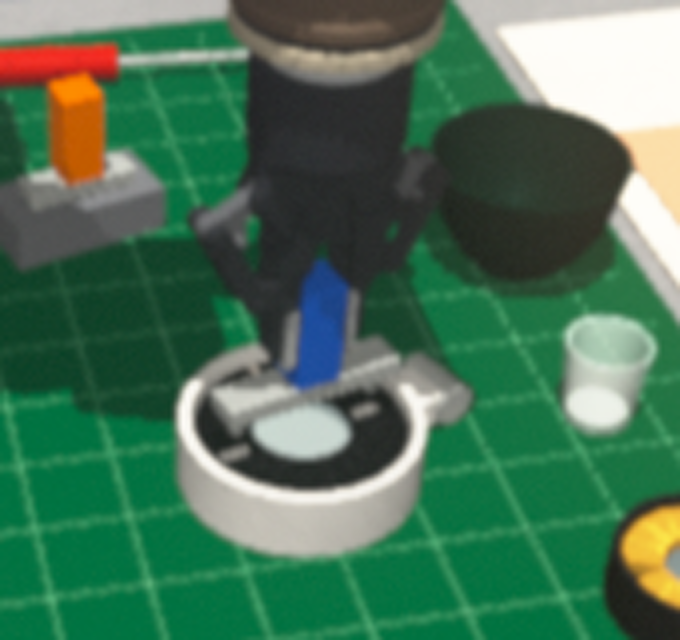

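>>> apply_moves:
  increments:
    - [0, 0, 0, 0, 0, 5, 0]
    - [0, 0, 0, 0, 0, 10, 0]
    - [0, 0, 0, 0, 0, 13, 0]
    - [0, 0, 0, 0, 0, 16, 0]

```text
time_s: 7.9
tcp_pos: [0.6152, 0.0147, 0.0695]
ee_rot: [0.613, 0.79, -0.0, -0.0]
ft_force: [0.5, 0.8, -0.2]
grip_width: 0.292
```

```bash
python3 - <<'E'
from bar import *
delta([.6158,.0156,.062],14.4)
E
```

```text
t 7.9 yaw 14.43 pos [0.6152 0.0147 0.0695] tilt 0.06
rv [-0.06 -0.02  0.03] dp [0.8 0.9 7.5] F [ 0.5  0.8 -0.2] T [-0.03  0.01  0.03] w 0.29215088206723633
```

>>> apply_moves:
  increments:
    - [0, 0, 0, 0, 0, 2, 0]
    - [0, 0, 0, 0, 0, 4, 0]
    - [0, 0, 0, 0, 0, 6, 0]
    - [0, 0, 0, 0, 0, 7, 0]
    - [0, 0, 0, 0, 0, 7, 0]

```text
time_s: 8.4
tcp_pos: [0.6153, 0.0146, 0.0627]
ee_rot: [0.613, 0.79, -0.0, -0.0]
ft_force: [-0.5, 0.1, -0.9]
grip_width: 0.295
```

```bash
python3 - <<'E'
from bar import *
delta([.6158,.0156,.062],14.4)
s=r.read_state()
p,d,X,K=cloud("wrist","w7")
S=X.reshape(-1,3);n=np.hypot(S[:,0]-s['tcp_pos'][0],S[:,1]-s['tcp_pos'][1])<.058
T=((S[n]-s['tcp_pos'])@R.from_quat(s['ee_rot']).as_matrix());T=T[(abs(T[:,0])<.009)&(abs(T[:,1])>.025)&(abs(T[:,1])<.048)]
print('bar top world z',s['tcp_pos'][2]-np.percentile(T[:,2],[10,50,90]))
E
```

```text
t 8.4 yaw 14.43 pos [0.6153 0.0146 0.0627] tilt 0.05
rv [-0.05 -0.02  0.03] dp [0.8 0.8 0.7] F [-0.5  0.1 -0.9] T [ 0.03  0.04 -0.05] w 0.29540256362758055
bar top world z [0.13842619 0.11957611 0.04945753]
```

View pics/w7.png

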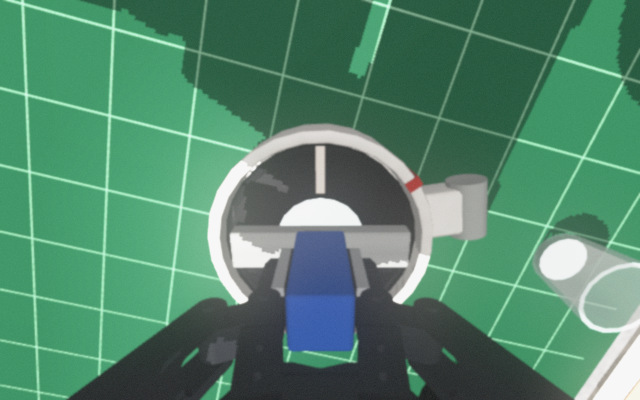

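>>> apply_moves:
  increments:
    - [0, 0, 0, 0, 0, 0.5, 0]
    - [0, 0, 0, 0, 0, 1, 0]
    - [0, 0, 0, 0, 0, 1, 0]

```text
time_s: 8.75
tcp_pos: [0.6154, 0.0146, 0.0624]
ee_rot: [0.613, 0.79, -0.0, -0.0]
ft_force: [-2.0, 0.2, 7.9]
grip_width: 0.291
```

>>> apply_moves:
  increments:
    - [0, 0, 4, 0, 0, -0.4, 0]
    - [0, 0, 9, 0, 0, -0.4, 0]
    - [0, 0, 14, 0, 0, -0.4, 0]
    - [0, 0, 19, 0, 0, -0.4, 0]
    - [0, 0, 24, 0, 0, -0.4, 0]
    - [0, 0, 29, 0, 0, -0.4, 0]
    - [0, 0, 34, 0, 0, -0.4, 0]
    - [0, 0, 39, 0, 0, -0.4, 0]
    - [0, 0, 44, 0, 0, -0.4, 0]
    - [0, 0, 48, 0, 0, -0.4, 0]

```text
time_s: 9.75
tcp_pos: [0.6152, 0.015, 0.0625]
ee_rot: [0.882, 0.471, -0.0, -0.0]
ft_force: [-1.8, 4.3, 1.7]
grip_width: 0.293
```

```bash
python3 - <<'E'
from bar import *
delta([.6158,.0156,.062],-40)
p,d,X,K=cloud("wrist","w8")
E
```

```text
t 9.75 yaw -33.77 pos [0.6152 0.015  0.0625] tilt 0.05
rv [-0.05  0.01  6.23] dp [0.8 0.1 0.5] F [-1.8  4.3  1.7] T [0.71 0.16 0.14] w 0.2929247751638965
```

View pics/w8.png

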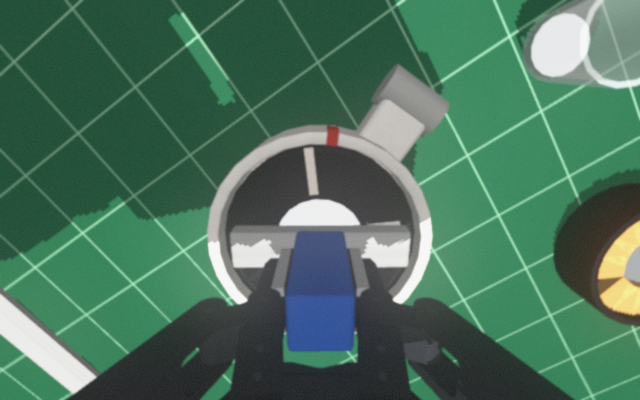

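>>> apply_moves:
  increments:
    - [0, 0, 3, 0, 0, 0, 0]
    - [0, 0, 6, 0, 0, 0, 0]
    - [0, 0, 9, 0, 0, 0, 0]
    - [0, 0, 11, 0, 0, 0, 0]
    - [0, 0, 11, 0, 0, 0, 0]

```text
time_s: 10.3
tcp_pos: [0.6154, 0.0148, 0.0625]
ee_rot: [0.922, 0.386, -0.0, -0.0]
ft_force: [-0.6, 2.0, 2.4]
grip_width: 0.296
```

```bash
python3 - <<'E'
from bar import *
delta([.6158,.0156,.062],-40)
p,d,X,K=cloud("wrist","w9")
cv2.imwrite("pics/w9z.png",cv2.resize(p[100:280,200:440,::-1],None,fx=3,fy=3,interpolation=cv2.INTER_CUBIC))
E
```

```text
t 10.3 yaw -44.54 pos [0.6154 0.0148 0.0625] tilt 0.03
rv [-0.03  0.01 -4.54] dp [ 0.8 -0.3  0.5] F [-0.6  2.   2.4] T [ 0.42  0.13 -0.05] w 0.29583982757242044
```

View pics/w9z.png

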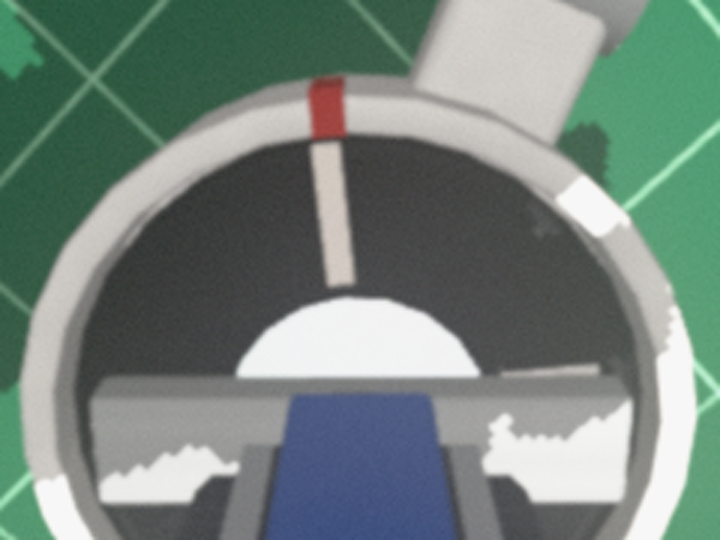

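>>> apply_moves:
  increments:
    - [0, 0, 1, 0, 0, 0, 0]
    - [0, 0, 2, 0, 0, 0, 0]
    - [0, 0, 2, 0, 0, 0, 0]

```text
time_s: 10.65
tcp_pos: [0.6155, 0.0147, 0.0624]
ee_rot: [0.929, 0.37, -0.0, -0.0]
ft_force: [-0.7, 4.6, 4.9]
grip_width: 0.296
```

```bash
python3 - <<'E'
from bar import *
delta([.6158,.0156,.062],-40)
p,d,X,K=cloud("wrist","w10")
cv2.imwrite("pics/w10z.png",cv2.resize(p[100:280,200:440,::-1],None,fx=3,fy=3,interpolation=cv2.INTER_CUBIC))
E
```

```text
t 10.65 yaw -46.59 pos [0.6155 0.0147 0.0624] tilt 0.02
rv [-0.01  0.01 -6.59] dp [ 0.8 -0.5  0.4] F [-0.7  4.6  4.9] T [0.81 0.03 0.5 ] w 0.29648620134968334
```

View pics/w10z.png

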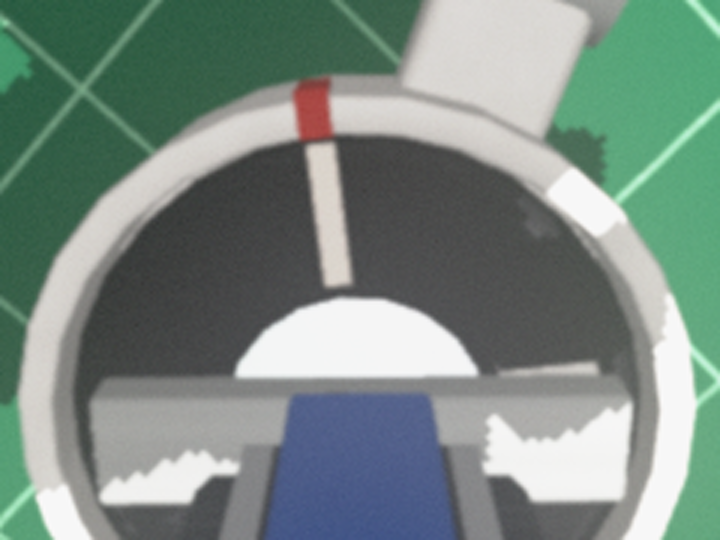

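>>> apply_moves:
  increments:
    - [0, 0, 0.7, 0, 0, 0, 0]
    - [0, 0, 1.4, 0, 0, 0, 0]
    - [0, 0, 1.4, 0, 0, 0, 0]

```text
time_s: 11.0
tcp_pos: [0.6156, 0.0147, 0.0625]
ee_rot: [0.933, 0.359, -0.0, 0.0]
ft_force: [-0.8, 5.8, 5.6]
grip_width: 0.295
```

```bash
python3 - <<'E'
from bar import *
delta([.6158,.0156,.062],-40)
E
```

```text
t 11.0 yaw -47.89 pos [0.6156 0.0147 0.0625] tilt 0.02
rv [ 0.    0.02 -7.89] dp [ 0.8 -0.5  0.5] F [-0.8  5.8  5.6] T [0.91 0.1  1.79] w 0.29474382229134843
```

>>> apply_moves:
  increments:
    - [0, 0, -1, 0, 0, 0, 0]
    - [0, 0, -2.2, 0, 0, 0, 0]
    - [0, 0, -2.2, 0, 0, 0, 0]

```text
time_s: 11.3
tcp_pos: [0.6156, 0.0146, 0.0624]
ee_rot: [0.926, 0.377, -0.0, -0.0]
ft_force: [-0.4, 2.4, 5.6]
grip_width: 0.295
```

```bash
python3 - <<'E'
from bar import *
delta([.6158,.0156,.062],-40)
E
```

```text
t 11.3 yaw -45.73 pos [0.6156 0.0146 0.0624] tilt 0.02
rv [-0.01  0.01 -5.73] dp [ 0.9 -0.6  0.4] F [-0.4  2.4  5.6] T [0.5  0.06 0.16] w 0.29505533793604943
```

The torque has dropped to 0.16 N m, so I'm releasing the spanner.

>>> apply_moves:
  increments:
    - [0, 0, 0, 0, 0, 0, 50]
    - [0, 0, 0, 0, 0, 0, 80]
    - [0, 0, 0, 0, 0, 0, 80]
    - [0, 0, 0, 0, 0, 0, 80]
    - [0, 0, 0, 0, 0, 0, 80]
    - [0, 0, 0, 0, 0, 0, 80]

```text
time_s: 11.9
tcp_pos: [0.6153, 0.0145, 0.0622]
ee_rot: [0.926, 0.376, -0.0, -0.0]
ft_force: [0.2, 0.1, 0.4]
grip_width: 0.798
```

>>> apply_moves:
  increments:
    - [0, 0, 0, 0, 0, -10, 80]
    - [0, 0, 0, 0, 0, -30, 80]
    - [0, 0, 0, 0, 0, -60, 80]
    - [0, 0, 0, 0, 0, -100, 80]
    - [0, 0, 0, 0, 0, -130, 80]
    - [0, 0, 0, 0, 0, -150, 80]
    - [0, 0, 0, 0, 0, -150, 80]

```text
time_s: 12.6
tcp_pos: [0.6171, 0.0146, 0.2162]
ee_rot: [0.926, 0.376, 0.002, 0.001]
ft_force: [0.4, -0.2, 0.5]
grip_width: 0.8
```

```bash
python3 - <<'E'
from bar import *
from ring import *
delta([.6158,.0156,.062],-40)
p,d,X,K=cloud("wrist","w11")
cv2.imwrite("pics/w11z.png",cv2.resize(p[60:320,160:480,::-1],None,fx=2.5,fy=2.5*.9,interpolation=cv2.INTER_CUBIC)[:599])
c=analyse(p,X,K,(.616,.016))
S=X.reshape(-1,3);n=np.hypot(*(S[:,:2]-c).T)<.05;S=S[n];C=p.reshape(-1,3)[n].astype(int)
b=C[:,2]>C[:,0]+40
m=b&(S[:,2]>.105);print('handle top',m.sum(),rect(S[m]),np.median(S[m,2]))
m=(abs(S[:,2]-.049)<.003)&~b;print('bar',m.sum(),rect(S[m]),np.median(S[m,2]))
D=np.stack(np.mgrid[:1,:1])
E
```

```text
t 12.6 yaw -45.77 pos [0.6171 0.0146 0.2162] tilt 0.27
rv [ 0.2  -0.18 -5.77] dp [ -0.7  -2.2 154.2] F [ 0.4 -0.2  0.5] T [ 0.04 -0.    0.03] w 0.8001218149666433
centre [0.6169 0.0157] outer R 0.0646 inl 115 117
blob px [313. 139.] 181 r 0.041 ang 50.0 r range 0.029 0.054
blob px [354. 181.] 657 r 0.0391 ang -49.6 r range 0.026 0.054
blob px [282. 182.] 552 r 0.0381 ang 139.6 r range 0.026 0.053
blob px [319. 207.] 471 r 0.0324 ang -133.2 r range 0.026 0.044
red 1557 0.0151 -118.7
handle top 913 (array([617.71783447,  15.31755829]), (26.136974334716797, 25.82198715209961), 44.745765686035156) 0.10906799028387891
bar 1401 (array([617.58050537,  15.75868988]), (21.93968963623047, 99.08621215820312), 45.19768524169922) 0.04905110503689311
```

View pics/w11z.png

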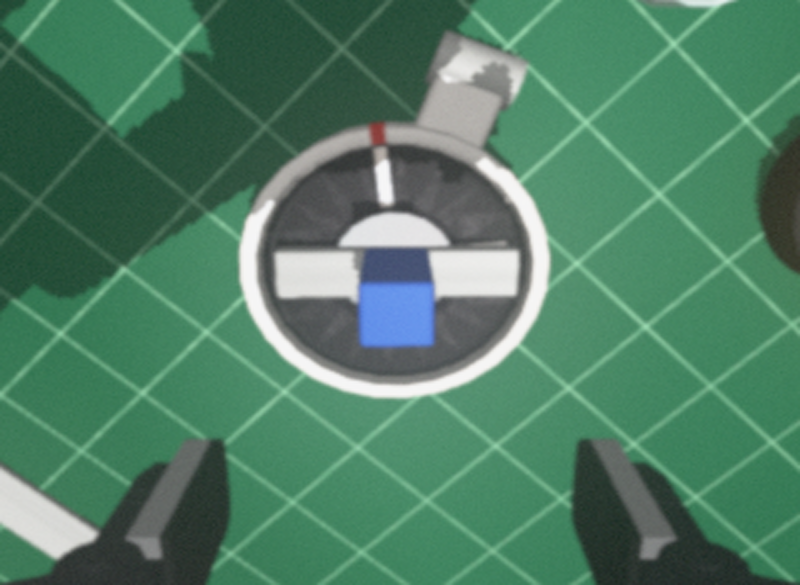

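```bash
python3 - <<'E'
from ring import *
K=r.camera_params("wrist");p=cv2.imread("pics/w11.png")[:,:,::-1].astype(int)
v,u=np.mgrid[100:130,300:325]
k=(p[100:130,300:325,0]>p[100:130,300:325,1]+40)
q=plane(u[k].astype(float),v[k].astype(float),K,.043).mean(0)[:2]-[.6169,.0157]
print(k.sum(),np.hypot(*q),np.degrees(np.arctan2(q[1],q[0])))
p,d,X,K=cloud("side","s12");c=p[100:260,290:470,::-1];cv2.imwrite("pics/s12z.png",cv2.resize(c,None,fx=4,fy=3.7))
E
```

```text
49 0.061130934730517276 50.87605590401725
```

View pics/s12z.png

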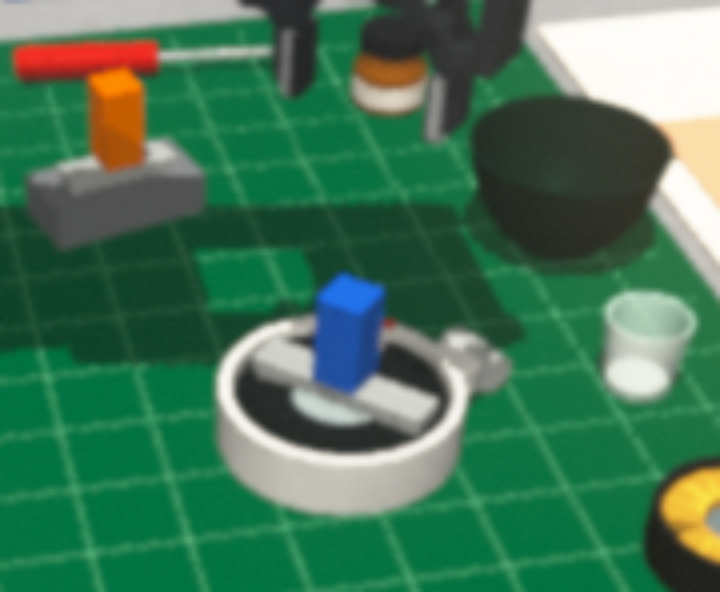

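The white line (50.0°) meets the red mark (50.9°) within measuring error. The spanner is standing seated with its bar top at 49 mm, and the orange spanner is still in its rest. Handing the job in.

```bash
python3 -c "
from rig import r
print(r.finish_job())"
```

```text
the job is handed in; nothing more can be done
None
```

The ring is turned clockwise to its stop, and the wide blue spanner is standing in its slots, released. I handed the job in at about 12.7 s of the 43 s.

**Final checks:**
- **At the stop:** the moment about the vertical axis rose from about 0.1 to 1.8 N m over the last few degrees. I then eased back about 2° before letting go.
- **White line:** it measured 50.0° against 50.9° for the red mark, which agrees within what the camera can resolve.
- **Pins fully down:** the crossbar top is at 49.0 mm and the handle top at 109.1 mm, both as expected with the crossbar lying on the ring.
- **Gripper clear:** the arm is about 150 mm above the spanner and the wrist force is near zero.
- **Orange spanner:** the last side picture shows it still upright in its rest; the arm never went near it.

**What went wrong or disagreed:**
- In the very first row of moves I put the turn in the wrong column, which tilted the tool about 8° in free air. I corrected it in the next call and nothing was touched.
- The top and wrist cameras differed by about 2 mm on positions, so I set the final fit from the wrist picture alone.
- My automatic search for the red mark gave wrong values in the wrist pictures, so I measured the mark separately in the last one.

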